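# Change over the two sliding trays on the packing bench

## Task

On the packing bench the yellow tray has been left open and the teal one is shut. First push the yellow tray fully home, then hook a fingertip behind the front lip of the teal tray and draw it all the way out along its rails to the stop. Leave the label roll lying in the teal tray, do not lift anything or disturb the other things on the bench, and finish with the yellow tray shut and the teal tray out.

Things in the scene. Friction and masses are not known exactly. Their poses are not given: they have to be found in the camera images.
- teal_unit: the fixed teal-tray unit on the bench: a dark steel base plate, 220 mm (x) by 156 mm (y) by 8 mm, with aluminium side rails 42 mm high and a back plate 62 mm high at its +x end. Origin at the centre of the underside, on the bench; its x axis points away from the robot along the rails (the tray draws out along -x), z up. Position and yaw vary, and the two units may stand either way round, left and right
- yellow_unit: the fixed yellow-tray unit on the bench: a dark steel base plate, 220 mm (x) by 156 mm (y) by 8 mm, with aluminium side rails 42 mm high and a back plate 62 mm high at its +x end. Origin at the centre of the underside, on the bench; its x axis points away from the robot along the rails (the tray draws out along -x), z up. Position and yaw vary, and the two units may stand either way round, left and right
- teal_tray (a joint): the teal tray's slide, whose value is 0 when shut (fully home), growing as the tray slides out towards the robot along its unit's -x axis, up to 0.12 m at the hard stop (fully out). It slides against about 2 N of friction (plus 6 N per m/s), stays where it is left, has no spring, and cannot be lifted. Starts shut. The tray is 220 x 132 mm, open at the top.
- yellow_tray (a joint): the yellow tray's slide, whose value is 0 when shut (fully home), growing as the tray slides out towards the robot along its unit's -x axis, up to 0.12 m at the hard stop (fully out). It slides against about 2 N of friction (plus 6 N per m/s), stays where it is left, has no spring, and cannot be lifted. Starts 60 to 110 mm out. The tray is the same size as the teal one, with a stack of cards fixed in its rear part (below its walls).
- teal_lip (a point): point at the middle of the top edge of the teal tray's front lip, 58 mm above the bench; moves with the tray; axes as the unit's. The lip is an upright wall 8 mm thick (4 mm either side of this point along x), 132 mm wide (y) and 42 mm high. Directly behind it (+x) is an empty finger pocket: 78 mm long in x up to a divider 50 mm high, 124 mm wide in y, open at the top, its floor 16 mm above the bench. The pocket's side walls are 56 mm high
- yellow_lip (a point): point at the middle of the top edge of the yellow tray's front lip, 58 mm above the bench; moves with the tray; axes as the unit's. The lip is an upright wall 8 mm thick (4 mm either side of this point along x), 132 mm wide (y) and 42 mm high. Directly behind it (+x) is an empty finger pocket: 78 mm long in x up to a divider 50 mm high, 124 mm wide in y, open at the top, its floor 16 mm above the bench. The pocket's side walls are 56 mm high
- teal_bay (a point): centre of the floor of the teal tray's rear compartment, where the label roll lies; 16 mm above the bench, moves with the tray. The compartment is 126 mm (x) by 124 mm (y) inside
- label_roll_mid (a point): centre (half-way up) of the loose white label roll lying flat in the teal tray's rear compartment: 88 mm across, 50 mm high, about 0.2 kg, its top 66 mm above the bench. To stay in the tray
- tape_roll_mid (a point): bystander: centre of a loose brown tape roll lying flat on the bench, 100 mm across, 48 mm high
- mug_mid (a point): bystander: centre (half-way up) of a white mug, 80 mm across with a handle on one side, 90 mm high
- bottle_mid (a point): bystander: centre (half-way up) of a green bottle, 60 mm across, 160 mm high
Not all that is in view belongs to the job. Leave any green or orange look-alike of the part that bears label_roll_mid alone.

How it is judged:
On the way, in this order (a step that is already met when the one before it is completed fails the run):
1. the yellow tray is fully home (within 6 mm) while the teal tray is still shut (value of joint yellow_tray below 0.006 m and value of joint teal_tray below 0.02 m), for 0.2 s.
2. the teal tray is drawn out to its stop (at least 112 mm of 120) (value of joint teal_tray above 0.112 m), for 0.2 s.
At the end, for the whole second after the job is handed in: yellow tray within 6 mm of shut, teal tray at least 112 mm out of 120 mm and at rest, the label roll lying flat in the teal tray's rear compartment (value of joint yellow_tray below 0.006 m and value of joint teal_tray between 0.112 and 0.13 m and velocity of joint teal_tray between -0.01 and 0.01 m/s and horizontal distance between label_roll_mid and teal_bay below 0.035 m and height (world z) of label_roll_mid below 0.05 m and angle between label_roll_mid's own z axis and vertical below 0.15 rad); the robot touches nothing.
It fails at once if the label roll is lifted (more than 15 mm) or tipped in the tray (height (world z) of label_roll_mid above 0.056 m or angle between label_roll_mid's own z axis and vertical above 0.35 rad).
It fails at once if the teal tray is drawn out past 30 mm before the yellow one is home (value of joint teal_tray above 0.03 m and value of joint yellow_tray above 0.015 m).
It fails at once if the tape roll is moved more than 20 mm (distance of tape_roll_mid from where it was at the start of the episode above 0.02 m).
It fails at once if the mug is moved more than 20 mm (distance of mug_mid from where it was at the start of the episode above 0.02 m).
It fails at once if the bottle is moved more than 20 mm (distance of bottle_mid from where it was at the start of the episode above 0.02 m).
It also fails if it takes over 48 s, if anything falls off the work surface, if the arm or the gripper's body presses on something with over 40 N, if the wrist force passes 120 N, or if a joint passes its speed limit or range.

## Robot

A 7-joint arm with a two-finger parallel gripper is mounted at the origin on the work surface. World frame = base frame: x ahead of the robot, y to its left, z up, the work surface at z = 0. Lengths are in m, angles in rad, forces in N, time in s.
With the tool pointing down it reaches from about 0.4 to 0.85 m from the base axis. Payload 4.5 kg.
Tool frame: the origin (TCP) lies between the finger pads; the fingertips stand 19 mm ahead of it and the grasp point (between the pads) is the TCP (r.tips_ahead is the distance from the TCP to the fingertips, in m); z points along the fingers, y is the line along which they close (so a half turn about z gives the same grasp; the last joint's range is limited). The gripper opens to 88 mm and grips with 3 to 60 N. Pads are 18 mm wide; open, the fingers measure 123 mm over their backs; the gripper's body (75 mm by 187 mm) begins 45 mm behind the grasp point.
Start: joints at [-1.104, 0.689, -0.195, 1.565, 0.157, 0.902, -0.215], TCP at [0.262, 0.567, 0.258] pointing down, gripper open.
Joint ranges: [-3.01, 3.01], [-0.46, 2.08], [-1.47, 1.51], [0.13, 2.56], [-1, 4.14], [0.04, 2.09], [-2.66, 2.66]. Speed limits (rad/s): [2.57, 2.57, 3.14, 3.14, 3.14, 3.14, 3.14].

## Interface

Orientations are given as a unit quaternion [x, y, z, w].
In Python, from plant import r, cams, models gives the robot as it stands. The module is installed in compiled form; this text tells all that it offers.
- The arm moves only by the tool jog_arm, never from a script. Its arguments are lists of equal length, an entry for each row: "turn": the turn, a rotation vector about the tool's x, y, z in rad, a list of three; "translation": the shift along the tool's x, y, z in m, a list of three; "grip": the closure, from 0 (fully open) to 1 (shut). In form: {"turn": [[ax, ay, az], ...], "translation": [[tx, ty, tz], ...], "grip": [grip, ...]}. A call has 1 to 20 rows; each row is the pose to reach, as a shift and turn from the pose commanded when the call began, along the tool's axes at that moment; what a row does not reach only later rows make up. A row lasts 1/8 s, in which the tool goes at most 62.5 mm and 10.7 degrees, less where a joint would pass 70% of its speed; a pose out of reach is approached as far as the arm can. A call with a gripper value outside its range is refused whole. The fingers move at their own pace and stop on an object; "force" is the grip in N (left out, the last holds). Time passes only in rows, so rows that repeat a pose let the fingers close. It gives the time, the measured TCP pose, the force, the opening and the grip force at its end, in the units of the state.
- r.get_state(): the state, without advancing time (a new reading comes with each control period).
- cams.snapshot(name): name is "side" or "top"; returns the picture (480x640x3 uint8, red, green, blue); there is no depth.
- cams.camera_params(name): a dict with "fx", "fy", "cx", "cy" (pixels), "eye" and "orientation" of the camera in the world. Camera axes: x right, y up, looking along -z (the intrinsics and any distortion apply to the point x, -y, -z); pixel columns grow to the right and rows downward; lengths in m; the calibration is good to about 2 mm. A picture is of the moment at which its call begins. camera_params takes no time and is no camera call.
- r.finish_job(): hands the job in; it is judged then, once.
Trained networks look in the newest picture that a camera, given by its name, has taken for a name from the list of things; names that differ only in an ending like _2 or _b are one class to them, and where a whole thing is asked for, a point or a joint stands for the part that bears it (a point fixed in the world has none). Each returns a list of dicts, best first, with "p" (0 to 1); they miss things now and then, are a little off and sometimes report something else, mostly with a low value. They report only what shows in the picture. A call takes as long as a camera call. They do not tell look-alikes from the thing itself.
- models.find_in(camera, name): "position" ([x, y, z] in m, in world coordinates, good to about 4 mm: the middle of the surface that is visible of it).
- models.masks_of(camera, name): "pixels" (480x640 bool, what is visible of it).
- models.place_of(camera, name): "position" ([x, y, z] in m, in world coordinates, good to about 4 mm: a listed point, or the origin of a listed thing).
The state is a dict: "clock": time; "q": joint angles; "qd": joint speeds; "joint_torque": joint torques, N m; "tool_pos": TCP position; "eef_rot": TCP orientation; "contact_force": force on the tool from outside, world axes, zero at the start; "moment": the same for the moment, N m; "opening": opening from 0.0 (shut) to 1.0 (fully open); "finger_force": force on a finger pad.
Only numpy, scipy, OpenCV 4.12 (cv2) and the standard library are available. Lean on these libraries where they do the work, as an engineer would, in place of code of your own. Each camera call takes 0.05 s, during which the arm holds its last target. There are 200 camera calls.

## Working session

There is one attempt and no reset: what is moved stays moved. The work goes in short steps, Python scripts to look and compute and a tool call to move; the robot and the scene stay as the last step left them, time stands still between calls to the robot, and variables do not carry over. Pictures are saved under pics/ and viewed, at most 10 in all, crops included, and the job is handed in when it is done.

Besides the shell and the picture viewer there is one more tool, called after "Request:" in YAML: its name, and indented under it one key for each argument. jog_arm: Moves the arm, as the interface text tells. Its arguments: {"type":"object","properties":{"turn":{"type":"array"},"translation":{"type":"array"},"grip":{"type":"array"},"force":{"type":"number"}},"required":["turn","translation","grip"]}

```bash
mkdir -p pics
python3 - <<'E'
from plant import r,cams,models
import cv2,numpy as np
s=r.get_state();print({k:np.round(s[k],3) for k in('clock','tool_pos','eef_rot','opening','contact_force')})
for c in('top','side'):
    cv2.imwrite(f'pics/{c}0.png',cams.snapshot(c)[:,:,::-1])
    for n in('teal_unit','yellow_unit','teal_lip','yellow_lip','teal_bay','label_roll_mid','tape_roll_mid','mug_mid','bottle_mid'):
        print(c,n,[(np.round(d['position'],3).tolist(),round(d['p'],2)) for d in models.place_of(c,n)[:3]])
E
```

```text
{'clock': np.float64(0.0), 'tool_pos': array([0.262, 0.567, 0.257]), 'eef_rot': array([ 0.215,  0.977, -0.001, -0.   ]), 'opening': np.float64(1.003), 'contact_force': array([0.349, 0.183, 0.488])}
top teal_unit [([0.688, -0.162, -0.001], 0.67)]
top yellow_unit [([0.7, 0.167, 0.002], 0.84)]
top teal_lip [([0.578, -0.154, 0.057], 0.78), ([0.73, -0.164, 0.011], 0.35), ([0.671, 0.435, 0.05], 0.27)]
top yellow_lip [([0.487, 0.188, 0.058], 0.58), ([0.582, -0.155, 0.059], 0.28)]
top teal_bay [([0.731, -0.165, 0.014], 0.79)]
top label_roll_mid [([0.79, -0.003, 0.023], 0.68), ([0.725, -0.153, 0.042], 0.67), ([0.776, -0.321, 0.026], 0.55)]
top tape_roll_mid [([0.615, -0.466, 0.022], 0.68)]
top mug_mid [([0.67, 0.436, 0.049], 0.85)]
top bottle_mid [([0.517, 0.441, 0.077], 0.84)]
side teal_unit [([0.684, -0.157, -0.002], 0.74)]
side yellow_unit [([0.699, 0.167, 0.002], 0.62), ([0.579, -0.161, 0.058], 0.31)]
side teal_lip [([0.58, -0.16, 0.058], 0.91)]
side yellow_lip [([0.489, 0.185, 0.056], 0.57)]
side teal_bay [([0.727, -0.16, 0.014], 0.66)]
side label_roll_mid [([0.775, -0.319, 0.025], 0.72), ([0.791, -0.004, 0.021], 0.7), ([0.727, -0.15, 0.04], 0.68)]
side tape_roll_mid [([0.615, -0.463, 0.022], 0.94)]
side mug_mid [([0.669, 0.428, 0.048], 0.76)]
side bottle_mid [([0.515, 0.443, 0.083], 0.9)]
```

View pics/top0.png

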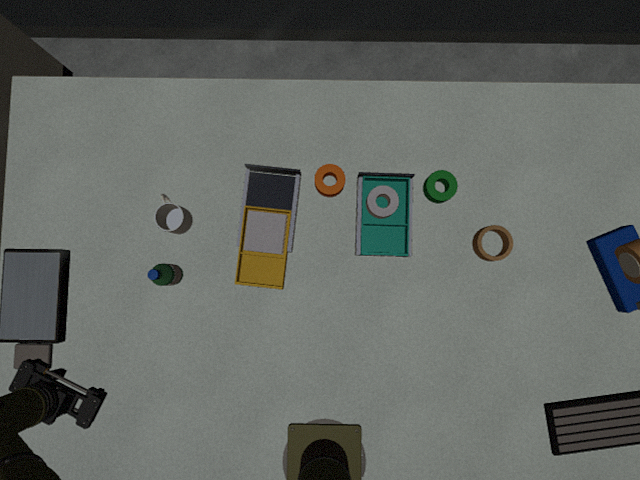

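View pics/side0.png

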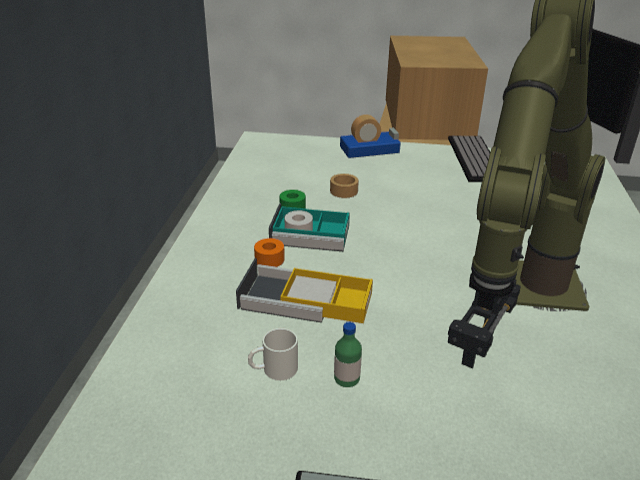

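The top view shows the yellow tray open, with its lip at about (260,288), and the teal tray shut, with its lip at about (384,256). There are three candidate rolls: white (382,201), orange (330,180) and green (440,185). The white one lies inside the teal tray, so it is the label roll, and I touch none of them. Next I measure the yaws and confirm the rolls in one crop.

```bash
cat > h.py <<'E'
from plant import r,cams,models
import cv2,numpy as np
from scipy.spatial.transform import Rotation as R
def ray(c,uv,z):
    p=cams.camera_params(c);q=np.array(p['orientation'])
    M=R.from_quat(q) if q.size==4 else R.from_matrix(q)
    uv=np.atleast_2d(uv).astype(float)
    d=np.c_[(uv[:,0]-p['cx'])/p['fx'],-(uv[:,1]-p['cy'])/p['fy'],-np.ones(len(uv))]
    d=M.apply(d);e=np.array(p['eye']);return e+d*((z-e[2])/d[:,2])[:,None]
def rect(c,im,lo,hi,z=.057):
    m=cv2.inRange(cv2.cvtColor(im,cv2.COLOR_RGB2HSV),lo,hi)
    cs=cv2.findContours(m,0,1)[0];k=max(cs,key=cv2.contourArea)
    b=cv2.boxPoints(cv2.minAreaRect(ray(c,k[:,0],z)[:,:2].astype(np.float32)));return b
def to(xyz,yaw):
    "tool-frame shift and turn to TCP xyz, tool down, tool x along -unit x"
    s=r.get_state();T=R.from_quat(s['eef_rot'])
    G=R.from_euler('z',yaw)*R.from_matrix(np.diag([-1.,1,-1]))
    print('shift',np.round(T.inv().apply(np.array(xyz)-s['tool_pos']),3),'turn',np.round((T.inv()*G).as_rotvec(),3))
E
python3 - <<'E'
from h import *
im=cams.snapshot('top')
print('yellow',rect('top',im,(18,120,60),(32,255,255)).round(3).tolist())
print('teal',rect('top',im,(80,100,50),(95,255,255)).round(3).tolist())
cv2.imwrite('pics/crop.png',cv2.resize(im[150:300,225:465,::-1],None,fx=3,fy=3,interpolation=2))
to([.43,.192,.2],-.094)
E
```

```text
yellow [[0.4790000021457672, 0.12200000137090683], [0.6980000138282776, 0.10199999809265137], [0.7110000252723694, 0.23499999940395355], [0.492000013589859, 0.2549999952316284]]
teal [[0.5759999752044678, -0.22100000083446503], [0.7960000038146973, -0.22499999403953552], [0.7990000247955322, -0.09399999678134918], [0.578000009059906, -0.09000000357627869]]
shift [-0.31  -0.27   0.058] turn [ 0.     0.    -0.339]
```

View pics/crop.png

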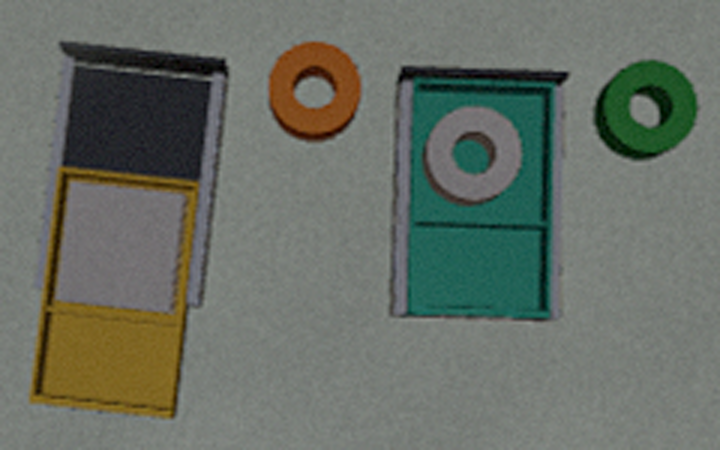

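The crop confirms it: the white roll sits inside the teal tray at crop (473,153), and the orange and green rolls lie outside on the bench. Now I move to above the front of the yellow tray with the fingers closed.

Request:
jog_arm:
  turn:
    - [0,0,-0.1]
    - [0,0,-0.2]
    - [0,0,-0.34]
    - [0,0,-0.34]
    - [0,0,-0.34]
    - [0,0,-0.34]
    - [0,0,-0.34]
    - [0,0,-0.34]
    - [0,0,-0.34]
    - [0,0,-0.34]
  translation:
    - [-0.04,-0.035,0]
    - [-0.085,-0.075,0]
    - [-0.13,-0.11,0]
    - [-0.175,-0.15,0]
    - [-0.22,-0.19,0.01]
    - [-0.265,-0.23,0.03]
    - [-0.31,-0.27,0.058]
    - [-0.31,-0.27,0.058]
    - [-0.31,-0.27,0.058]
    - [-0.31,-0.27,0.058]
  grip: [1,1,1,1,1,1,1,1,1,1]
  force: 20

```text
clock: 2.3
tool_pos: [0.4302, 0.1944, 0.2003]
eef_rot: [0.045, 0.999, 0.001, 0.001]
contact_force: [0.2, 0.6, -0.8]
opening: 0.004
finger_force: 0.0
```

Run:
```python
from h import *
to([.45,.191,.052],-.092)
to([.585,.178,.052],-.092)
```

```text
shift [-0.02  -0.002  0.148] turn [0.002 0.001 0.002]
shift [-0.156 -0.003  0.148] turn [0.002 0.001 0.002]
```

Request:
jog_arm:
  turn:
    - [0,0,0]
    - [0,0,0]
    - [0,0,0]
    - [0,0,0]
    - [0,0,0]
    - [0,0,0]
    - [0,0,0]
    - [0,0,0]
    - [0,0,0]
    - [0,0,0]
    - [0,0,0]
    - [0,0,0]
  translation:
    - [-0.005,-0.002,0.05]
    - [-0.01,-0.002,0.1]
    - [-0.01,-0.002,0.135]
    - [-0.01,-0.002,0.148]
    - [-0.02,-0.002,0.148]
    - [-0.035,-0.002,0.148]
    - [-0.05,-0.002,0.148]
    - [-0.065,-0.002,0.148]
    - [-0.08,-0.003,0.148]
    - [-0.095,-0.003,0.148]
    - [-0.11,-0.003,0.148]
    - [-0.12,-0.003,0.148]
  grip: [1,1,1,1,1,1,1,1,1,1,1,1]

```text
clock: 3.8
tool_pos: [0.5508, 0.1788, 0.0536]
eef_rot: [0.047, 0.999, 0.001, 0.001]
contact_force: [-2.8, 0.8, 1.7]
opening: 0.002
finger_force: 1.2
```

Run:
```python
from h import *
im=cams.snapshot('top')
cv2.imwrite('pics/t1.png',cv2.resize(im[150:300,225:465,::-1],None,fx=3,fy=3,interpolation=2))
```

```text
(no output)
```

View pics/t1.png

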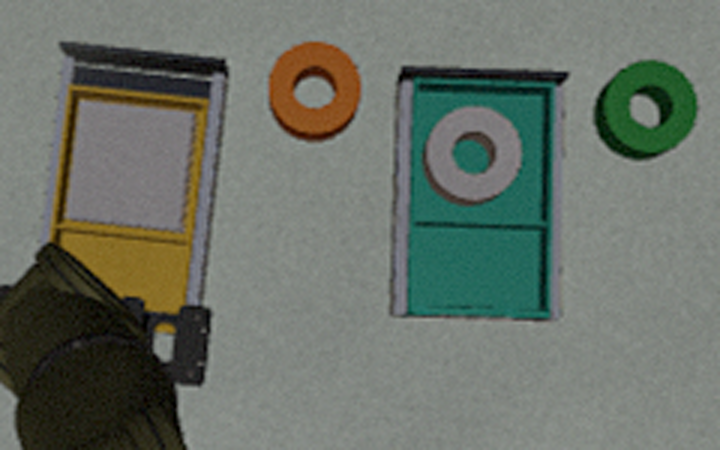

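The yellow tray slides in along its rails with about 3 N, and a gap of about 20 mm remains at the back (crop y 70–90). I continue in small steps.

Request:
jog_arm:
  turn:
    - [0,0,0]
    - [0,0,0]
    - [0,0,0]
    - [0,0,0]
  translation:
    - [-0.006,0,0]
    - [-0.012,0,0]
    - [-0.018,0,0]
    - [-0.022,0,0]
  grip: [1,1,1,1]

```text
clock: 4.35
tool_pos: [0.5717, 0.176, 0.0517]
eef_rot: [0.046, 0.999, -0.0, -0.0]
contact_force: [-2.2, -0.9, 1.5]
opening: 0.009
finger_force: 1.1
```

Request:
jog_arm:
  turn:
    - [0,0,0]
    - [0,0,0]
    - [0,0,0]
  translation:
    - [-0.003,0,0]
    - [-0.006,0,0]
    - [-0.006,0,0]
  grip: [1,1,1]

```text
clock: 4.72
tool_pos: [0.5779, 0.1754, 0.0516]
eef_rot: [0.047, 0.999, 0.0, 0.0]
contact_force: [-0.3, 0.1, -0.7]
opening: 0.006
finger_force: 0.2
```

Request:
jog_arm:
  turn:
    - [0,0,0]
    - [0,0,0]
    - [0,0,0]
  translation:
    - [-0.002,0,0]
    - [-0.004,0,0]
    - [-0.006,0,0]
  grip: [1,1,1]

```text
clock: 5.1
tool_pos: [0.5797, 0.1752, 0.0515]
eef_rot: [0.046, 0.999, -0.001, -0.003]
contact_force: [-11.2, 0.4, 8.8]
opening: 0.004
finger_force: 6.0
```

Request:
jog_arm:
  turn:
    - [0,0,0]
    - [0,0,0]
    - [0,0,0]
  translation:
    - [-0.001,0,0]
    - [-0.002,0,0]
    - [-0.003,0,0]
  grip: [1,1,1]

```text
clock: 5.48
tool_pos: [0.5797, 0.1752, 0.0514]
eef_rot: [0.045, 0.999, -0.001, -0.006]
contact_force: [-16.6, 1.0, 13.2]
opening: 0.004
finger_force: 8.4
```

The yellow tray is against its stop: the force has risen to 16 N with no motion. I back off and rise.

Request:
jog_arm:
  turn:
    - [0,0,0]
    - [0,0,0]
    - [0,0,0]
    - [0,0,0]
    - [0,0,0]
    - [0,0,0]
  translation:
    - [0.02,0,0]
    - [0.045,0,0]
    - [0.045,0,-0.045]
    - [0.045,0,-0.09]
    - [0.045,0,-0.1]
    - [0.045,0,-0.1]
  grip: [1,1,1,1,1,1]

```text
clock: 6.22
tool_pos: [0.5423, 0.1789, 0.1521]
eef_rot: [0.047, 0.999, 0.0, 0.001]
contact_force: [-0.2, -0.1, -0.4]
opening: -0.001
finger_force: 0.0
```

Run:
```python
from h import *
im=cams.snapshot('top')
print('yellow',rect('top',im,(18,120,60),(32,255,255)).round(3).tolist())
print('teal',rect('top',im,(80,100,50),(95,255,255)).round(3).tolist())
for c in('side','top'):
    if c=='side': cams.snapshot(c)
    for n in('yellow_lip','teal_lip'): print(c,n,[(np.round(d['position'],3).tolist(),round(d['p'],2)) for d in models.place_of(c,n)[:2]])
to([.609,-.157,.14],-.02)
to([.609,-.157,.05],-.02)
```

```text
yellow [[0.5839999914169312, 0.11500000208616257], [0.8040000200271606, 0.09200000017881393], [0.8180000185966492, 0.2240000069141388], [0.5979999899864197, 0.24699999392032623]]
teal [[0.5759999752044678, -0.22100000083446503], [0.7960000038146973, -0.22499999403953552], [0.7990000247955322, -0.09399999678134918], [0.578000009059906, -0.09000000357627869]]
side yellow_lip [([0.595, 0.177, 0.055], 0.83)]
side teal_lip [([0.581, -0.16, 0.056], 0.83)]
top yellow_lip [([0.593, 0.177, 0.058], 0.57)]
top teal_lip [([0.578, -0.155, 0.059], 0.61)]
shift [-0.099 -0.328  0.011] turn [-0.001 -0.002 -0.073]
shift [-0.099 -0.328  0.101] turn [-0.001 -0.002 -0.073]
```

Request:
jog_arm:
  turn:
    - [0,0,-0.02]
    - [0,0,-0.04]
    - [0,0,-0.073]
    - [0,0,-0.073]
    - [0,0,-0.073]
    - [0,0,-0.073]
    - [0,0,-0.073]
    - [0,0,-0.073]
    - [0,0,-0.073]
    - [0,0,-0.073]
    - [0,0,-0.073]
  translation:
    - [-0.015,-0.05,0]
    - [-0.03,-0.1,0]
    - [-0.047,-0.155,0]
    - [-0.063,-0.21,0]
    - [-0.08,-0.265,0]
    - [-0.095,-0.315,0.005]
    - [-0.099,-0.328,0.011]
    - [-0.099,-0.328,0.011]
    - [-0.099,-0.328,0.011]
    - [-0.099,-0.328,0.011]
    - [-0.099,-0.328,0.011]
  grip: [1,1,1,1,1,1,1,1,1,1,1]

```text
clock: 7.9
tool_pos: [0.6099, -0.1555, 0.141]
eef_rot: [0.009, 1.0, 0.0, 0.0]
contact_force: [0.1, 0.2, -0.0]
opening: 0.003
finger_force: 0.0
```

Run:
```python
from h import *
to([.609,-.157,.05],-.02)
to([.609-.135,-.157+.0025,.05],-.02)
im=cams.snapshot('side')
cv2.imwrite('pics/s1.png',cv2.resize(im[130:330,200:520,::-1],None,fx=2.5,fy=2.5,interpolation=2))
```

```text
shift [ 0.001 -0.002  0.091] turn [0.    0.    0.002]
shift [ 0.136 -0.001  0.091] turn [0.    0.    0.002]
```

View pics/s1.png

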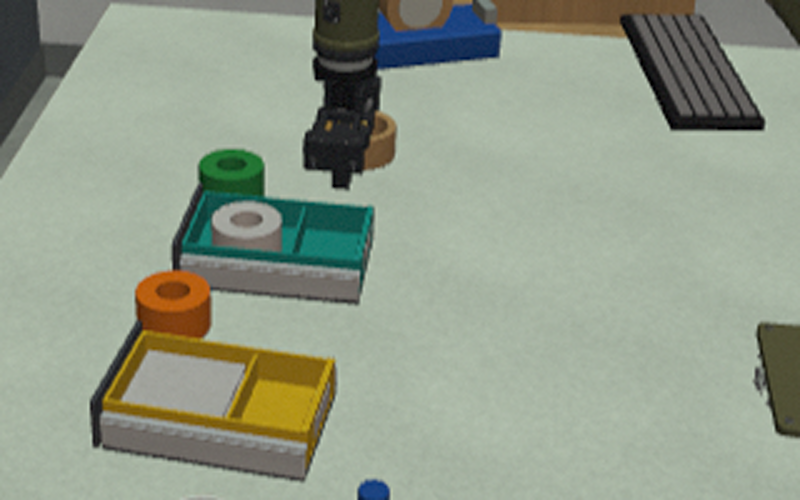

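The yellow tray is shut, and the closed fingertips at crop (342,183) hang over the empty teal pocket. I lower them and begin the draw.

Request:
jog_arm:
  turn:
    - [0,0,0]
    - [0,0,0]
    - [0,0,0]
    - [0,0,0]
    - [0,0,0]
    - [0,0,0]
    - [0,0,0]
    - [0,0,0]
    - [0,0,0]
    - [0,0,0]
    - [0,0,0]
    - [0,0,0]
  translation:
    - [0,-0.001,0.03]
    - [0,-0.001,0.06]
    - [0,-0.001,0.08]
    - [0,-0.001,0.091]
    - [0,-0.001,0.091]
    - [0.006,-0.001,0.091]
    - [0.012,-0.001,0.091]
    - [0.018,-0.001,0.091]
    - [0.025,-0.001,0.091]
    - [0.033,-0.001,0.091]
    - [0.041,-0.001,0.091]
    - [0.049,-0.001,0.091]
  grip: [1,1,1,1,1,1,1,1,1,1,1,1]

```text
clock: 9.45
tool_pos: [0.5603, -0.1568, 0.0498]
eef_rot: [0.01, 1.0, 0.0, 0.0]
contact_force: [2.7, 0.1, 2.7]
opening: 0.003
finger_force: 1.2
```

Request:
jog_arm:
  turn:
    - [0,0,0]
    - [0,0,0]
    - [0,0,0]
    - [0,0,0]
    - [0,0,0]
    - [0,0,0]
    - [0,0,0]
    - [0,0,0]
    - [0,0,0]
  translation:
    - [0.008,0,0]
    - [0.016,0,0]
    - [0.024,0,0]
    - [0.032,0,0]
    - [0.04,0,0]
    - [0.048,0,0]
    - [0.056,0,0]
    - [0.062,0,0]
    - [0.066,0,0]
  grip: [1,1,1,1,1,1,1,1,1]

```text
clock: 10.58
tool_pos: [0.4942, -0.1555, 0.0496]
eef_rot: [0.01, 1.0, 0.0, -0.0]
contact_force: [2.0, -2.1, 0.4]
opening: 0.005
finger_force: 1.1
```

Request:
jog_arm:
  turn:
    - [0,0,0]
    - [0,0,0]
    - [0,0,0]
    - [0,0,0]
    - [0,0,0]
  translation:
    - [0.004,0,0]
    - [0.008,0,0]
    - [0.012,0,0]
    - [0.016,0,0]
    - [0.019,0,0]
  grip: [1,1,1,1,1]

```text
clock: 11.2
tool_pos: [0.4754, -0.1552, 0.0496]
eef_rot: [0.01, 1.0, 0.0, -0.0]
contact_force: [2.7, -0.8, -0.5]
opening: 0.001
finger_force: 1.1
```

Request:
jog_arm:
  turn:
    - [0,0,0]
    - [0,0,0]
    - [0,0,0]
  translation:
    - [0.002,0,0]
    - [0.004,0,0]
    - [0.005,0,0]
  grip: [1,1,1]

```text
clock: 11.58
tool_pos: [0.4746, -0.1551, 0.0499]
eef_rot: [0.01, 1.0, 0.0, 0.004]
contact_force: [9.5, -2.2, -6.3]
opening: 0.004
finger_force: 4.6
```

The tray is at the stop: force is up to 9.5 N with no further motion. I unhook backwards within the pocket, then rise straight up clear.

Request:
jog_arm:
  turn:
    - [0,0,0]
    - [0,0,0]
    - [0,0,0]
    - [0,0,0]
    - [0,0,0]
    - [0,0,0]
    - [0,0,0]
  translation:
    - [-0.01,0,0]
    - [-0.024,0,0]
    - [-0.024,0,-0.03]
    - [-0.024,0,-0.07]
    - [-0.024,0,-0.12]
    - [-0.024,0,-0.15]
    - [-0.024,0,-0.15]
  grip: [1,1,1,1,1,1,1]

```text
clock: 12.45
tool_pos: [0.4947, -0.1557, 0.2013]
eef_rot: [0.01, 1.0, -0.0, 0.001]
contact_force: [-0.0, -0.0, -0.5]
opening: 0.006
finger_force: 0.0
```

Run:
```python
from h import *
im=cams.snapshot('side');print(r.get_state()['contact_force'])
cv2.imwrite('pics/s2.png',cv2.resize(im[130:330,200:520,::-1],None,fx=2.5,fy=2.5,interpolation=2))
for n in('yellow_lip','teal_lip','teal_bay','label_roll_mid'): print(n,[(np.round(d['position'],3).tolist(),round(d['p'],2)) for d in models.place_of('side',n)[:3]])
```

```text
[ 0.04981764 -0.89330243  0.22202341]
yellow_lip [([0.595, 0.175, 0.056], 0.63)]
teal_lip [([0.459, -0.158, 0.059], 0.59), ([0.683, -0.158, 0.0], 0.48)]
teal_bay [([0.607, -0.162, 0.013], 0.84), ([0.701, 0.164, -0.001], 0.28)]
label_roll_mid [([0.774, -0.318, 0.023], 0.75), ([0.609, -0.148, 0.04], 0.73), ([0.79, -0.003, 0.022], 0.58)]
```

View pics/s2.png

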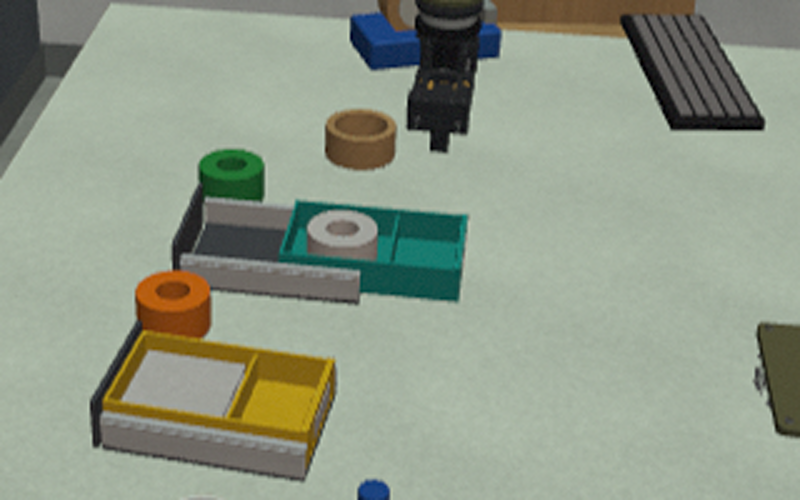

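The teal tray is out about 120 mm (lip at crop (463,215)) with the roll flat in it at (342,232). The yellow tray is shut and the arm is clear.

```bash
python3 -c "
from plant import r;print(r.finish_job())"
```

```text
the job is handed in; nothing more can be done
None
```

The job is handed in: the yellow tray is shut, the teal tray is drawn out about 120 mm to its stop with the label roll still flat inside, and the arm touches nothing; no verdict came back.

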